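# Point out the empty stock bin and send the refill call

### The job

One of the four blue bins on the table is empty: point down at it, fingertips two to five centimetres above the middle of its open top, and keep still there for at least two seconds so that the overhead scanner books it. Then push the red-balled lever on the yellow call box right over, away from the robot, to send the refill call, leave it there and take the hand away. Never touch a bin; the scanner books whatever the hand comes down over, so go in and out from above and stay high over the other bins, and leave everything else lying where it is - nothing is to be picked up.

Things in the scene. Friction and masses are not known exactly. Their poses are not given: they have to be found in the camera images.
- bin_empty: the EMPTY bin (bare blue floor): open-fronted blue plastic picking bin, outside 160 (its x, front to back) x 100 (its y) x 75 mm high, walls 4 mm; origin at the centre of its underside, low front (35 mm high, white blank label) towards its -x, near the robot; loose on the table. 
- bin_empty_mouth (a point): point at the middle of the bin's open top: over its centre, level with the rim (75 mm above the table), axes as the bin's
- bin_nuts: bin stocked with brass hexagon nuts, filled to about 45 mm: open-fronted blue plastic picking bin, outside 160 (its x, front to back) x 100 (its y) x 75 mm high, walls 4 mm; origin at the centre of its underside, low front (35 mm high, white blank label) towards its -x, near the robot; loose on the table. 
- bin_nuts_mouth (a point): point at the middle of the bin's open top: over its centre, level with the rim (75 mm above the table), axes as the bin's
- bin_bolts: bin stocked with bright steel bolts, filled to about 45 mm: open-fronted blue plastic picking bin, outside 160 (its x, front to back) x 100 (its y) x 75 mm high, walls 4 mm; origin at the centre of its underside, low front (35 mm high, white blank label) towards its -x, near the robot; loose on the table. 
- bin_bolts_mouth (a point): point at the middle of the bin's open top: over its centre, level with the rim (75 mm above the table), axes as the bin's
- bin_caps: bin stocked with red plastic caps, filled to about 45 mm: open-fronted blue plastic picking bin, outside 160 (its x, front to back) x 100 (its y) x 75 mm high, walls 4 mm; origin at the centre of its underside, low front (35 mm high, white blank label) towards its -x, near the robot; loose on the table. 
- bin_caps_mouth (a point): point at the middle of the bin's open top: over its centre, level with the rim (75 mm above the table), axes as the bin's
- callbox: yellow call box fixed to the table at the left or right of the bins, 130 (its x) x 100 (its y) x 60 mm high; origin at the centre of its underside, its x axis points away from the robot side (turned by up to 0.4 rad either way). On the middle of its top stands a grey block 70 x 50 x 25 mm with the lever; the lever's hinge line runs along the box's y axis, above the origin, 82 mm above the table
- call_lever (a joint): toggle lever on the call box: 0 = leaning 0.5 rad (about 29 degrees) to the box's -x side (towards the robot), 1.0 rad = right over against its stop, leaning 0.5 rad to the box's +x side. Starts between 0 and 0.15. Light friction (about 1 N at the ball), no spring: stays where it is left
- call_lever_tip (a point): centre of the red ball, 26 mm across, on the end of the lever, 80 mm from the hinge line on a 10 mm steel rod; about 152 mm above the table at either end of the swing, 162 mm at mid-swing
- scale: grey bench scale with a steel pan, fixed, 150 x 120 x 47 mm high, on the other side of the bins from the call box; origin at the centre of its underside
- coupling: loose brass pipe coupling standing on the scale, 42 mm across, 45 mm high; origin under its centre
- tin: loose tin with red label, 84 mm across, 105 mm high, beyond the bins; origin under its centre
- jar: loose white jar with yellow cap, 64 mm across, 110 mm high, beyond the bins; origin under its centre
- reel: loose copper-coloured reel lying flat, 90 mm across, 40 mm high, beyond the bins; origin under its centre
- wrench: loose wrench lying flat on the table in front of the bins, along its own x axis, about 180 mm long; origin on its underside near the middle
- bignut: loose big steel hexagon nut lying flat in front of the bins, 36 mm across, 18 mm high; origin under its centre
Mind the look-alikes: they are no part of the job. Leave any green look-alike of the bin_empty alone.

How it is judged:
By the outcome, as a careful person would: the job done as asked, in the order asked, and still so for the second after the job is handed in, with the robot touching nothing.
It also fails if it takes over 45 s, if anything falls off the work surface, if the arm or the gripper's body presses on something with over 40 N, if the wrist force passes 120 N, or if a joint passes its speed limit or range.

### The arm

A 6-joint arm with a two-finger parallel gripper is mounted at the origin on the work surface. World frame = base frame: x ahead of the robot, y to its left, z up, the work surface at z = 0. Lengths are in m, angles in rad, forces in N, time in s.
With the tool pointing down it reaches from about 0.375 to 0.9 m from the base axis. Payload 3.1 kg.
Tool frame: the origin (TCP) lies between the finger pads, 19 mm behind the fingertips; this is the grasp point; z points along the fingers, y is the line along which they close (so a half turn about z gives the same grasp; the last joint's range is limited). The gripper opens to 85 mm and grips with 20 to 120 N. Pads are 22 mm wide; open, the fingers measure 114 mm over their backs; the gripper's body (76 mm by 85 mm) begins 54 mm behind the grasp point. The pads swing forward as they close: fully open they stand 13 mm farther back than shut.
Start: joints at [1.147, 0.527, 1.433, -0, 1.181, -0.178], TCP at [0.151, 0.606, 0.25] pointing down, gripper open.
Joint ranges: [-3.08, 3.08], [-0.75, 2.2], [0.22, 2.44], [-1.43, 4.57], [0, 2.65], [-2.85, 2.85]. Speed limits (rad/s): [2.79, 2.79, 3.14, 3.14, 3.14, 3.14].

### API

Orientations are given as a unit quaternion [w, x, y, z].
In Python, from workcell import * gives the robot as it stands.
- The arm moves only by the tool apply_moves, never from a script. Its arguments are lists of equal length, an entry for each row: "hand": the finger opening in m, from 0 to 0.0854; "offset": the shift along the tool's x, y, z in m, a list of three; "delta_rot": the turn, a rotation vector about the tool's x, y, z in rad, a list of three. In form: {"hand": [hand, ...], "offset": [[dx, dy, dz], ...], "delta_rot": [[rx, ry, rz], ...]}. A call has 1 to 12 rows; each row shifts and turns the commanded pose from where the row before left it, along the tool's axes as they then stand; what a row does not reach is not made up. A row lasts 1/10 s, in which the tool goes at most 50 mm and 8.59 degrees, less where a joint would pass 70% of its speed; a pose out of reach is approached as far as the arm can. A call is refused whole if a number of a shift passes 0.05 or a number of a turn 0.15, either way. A call with a gripper value outside its range is refused whole. The fingers move at their own pace and stop on an object; "force" is the grip in N (left out, the last holds). Time passes only in rows, so rows that do not move let the fingers close. It gives the time, the measured TCP pose, the force, the opening and the grip force at its end, in the units of the state.
- read_state(): the state, without advancing time (a new reading comes with each control period).
- camera(name): name is "scene" or "top"; returns a dict with "image" (420x560x3 uint8, blue, green, red), "K" (3x3 intrinsics, pixels), "k1" (the pictures are not rectified: a ray, as slopes to the right and down, at radius r is drawn at 1 + k1 r^2 times it, then the intrinsics apply), "rvec" (rotation vector, rad) and "tvec" (3), from world to camera coordinates, as OpenCV has them. Camera axes: x right, y down, z forward; pixel columns grow to the right and rows downward; lengths in m; the calibration is good to about 2 mm. A picture is of the moment at which its call begins. There is no depth.
- job_done(): hands the job in; it is judged then, once.
The state is a dict: "time_s": time; "qpos": joint angles; "qd": joint speeds; "joint_efforts": joint torques, N m; "eef_pos": TCP position; "orientation": TCP orientation; "contact_force": force on the tool from outside, world axes, zero at the start; "torque": the same for the moment, N m; "opening": opening from 0.0 (shut) to 1.0 (fully open); "gripper_force": force on a finger pad.
Only numpy, scipy, OpenCV 4.12 (cv2) and the standard library are available. Lean on these libraries where they do the work, as an engineer would, in place of code of your own. Each camera call takes 0.05 s, during which the arm holds its last target. There are 200 camera calls.

## Working session

There is one attempt and no reset: what is moved stays moved. The work goes in short steps, Python scripts to look and compute and a tool call to move; the robot and the scene stay as the last step left them, time stands still between calls to the robot, and variables do not carry over. Pictures are saved under pics/ and viewed, at most 10 in all, crops included, and the job is handed in when it is done.

Besides the shell and the picture viewer there is one more tool, called after "Request:" by a JSON object that holds its "name" and its "arguments". apply_moves: Moves the arm, as the interface text tells. Its arguments: {"type":"object","properties":{"hand":{"type":"array","items":{"type":"number"}},"offset":{"type":"array","items":{"type":"array","items":{"type":"number"}}},"delta_rot":{"type":"array","items":{"type":"array","items":{"type":"number"}}},"force":{"type":"number"}},"required":["hand","offset","delta_rot"]}

```bash
mkdir -p pics; cat > h.py <<'E'
from workcell import *
import numpy as np, cv2
def proj(c,P):
    R=cv2.Rodrigues(np.array(c["rvec"],float))[0]
    p=(R@np.atleast_2d(P).T).T+np.array(c["tvec"],float).ravel()
    s=p[:,:2]/p[:,2:]; s=s*(1+c["k1"]*(s**2).sum(1,keepdims=True)); K=np.array(c["K"])
    return s@K[:2,:2].T+K[:2,2]
def ray(c,uv):
    K=np.array(c["K"]); d=np.array([c["k1"],0,0,0],float)
    # radial k1 only: same as OpenCV model
    s=cv2.undistortPoints(np.array([[uv]],float),K,d)[0,0]
    R=cv2.Rodrigues(np.array(c["rvec"],float))[0]
    return -R.T@np.array(c["tvec"],float).ravel(), R.T@np.array([*s,1])
def atz(c,uv,z):
    o,d=ray(c,uv); return (o+d*(z-o[2])/d[2]).round(4)
E
python3 - <<'E'
from h import *
import pickle
s=read_state();print(s["time_s"],s["eef_pos"],s["orientation"])
for n in("top","scene"):
    c=camera(n);pickle.dump(c,open(n+".pkl","wb"));cv2.imwrite(f"pics/{n}.png",cv2.resize(c["image"],(784,588)))
    print(n,c["k1"],c["tvec"])
E
```

```text
0.0 [0.15115357 0.60573196 0.24902727] [-3.15291726e-04  1.22070468e-01  9.92520837e-01 -1.04355160e-03]
top 0.019454862169977046 [-0.00573169  0.51487572  1.20745781]
scene -0.08943546958388576 [-0.39574563 -0.14090041  1.28386532]
```

View pics/top.png

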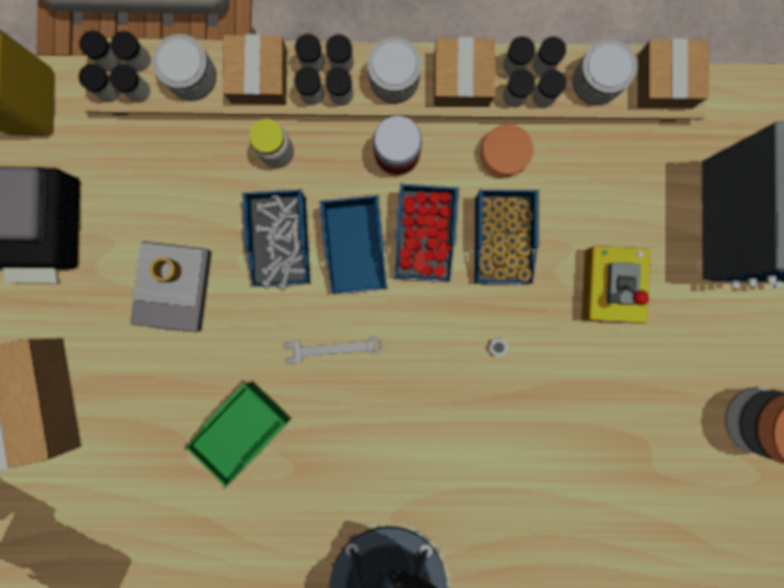

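View pics/scene.png

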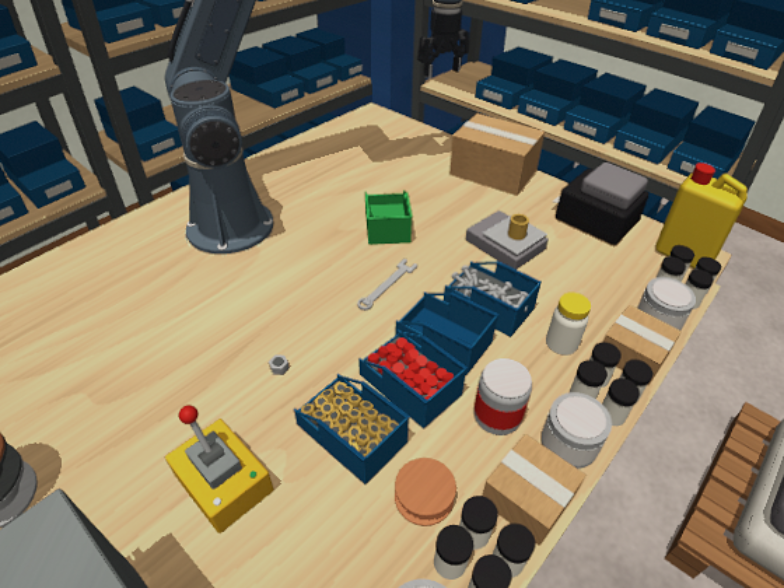

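The empty one is the second blue bin from the left: bare floor at top (353,245) and scene (447,330). The others hold bolts (277,238), caps (426,233) and nuts (507,238), and the green look-alike is at (238,432). The call box is at top (618,284), with its red ball at top (641,297) and scene (188,414). I'll confirm in one enlarged crop.

```bash
python3 - <<'E'
from h import *
import pickle
t=pickle.load(open("top.pkl","rb"));s=pickle.load(open("scene.pkl","rb"))
a=t["image"][130:220,215:290];b=t["image"][165:240,410:475];d=s["image"][280:385,110:205]
f=lambda i,k:cv2.resize(i,None,fx=k,fy=k,interpolation=cv2.INTER_CUBIC)
o=np.zeros((540,800,3),np.uint8)
for im,x in((f(a,5),0),(f(b,6),400)):
    im=im[:540,:400];o[:im.shape[0],x:x+im.shape[1]]=im
cv2.imwrite("pics/crop.png",o)
print(proj(t,[.151,.606,.25]))
E
```

```text
[[-28.35755118 386.86054009]]
```

View pics/crop.png

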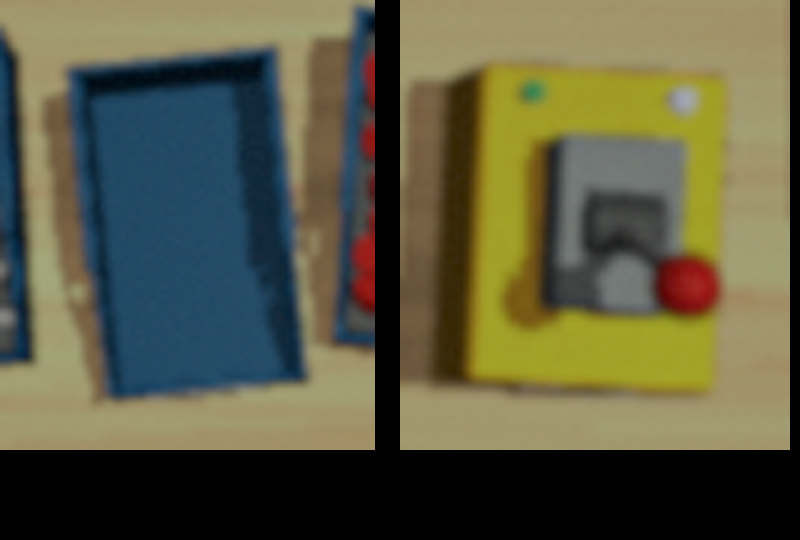

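The crop confirms it: bare blue floor, rim back corners at crop (70,70) and (273,48), front corners at (112,397) and (305,380). The call box top corners are at (487,65), (725,77), (712,390) and (473,380), with the ball at (688,285).

```bash
python3 - <<'E'
from h import *
import pickle
t=pickle.load(open("top.pkl","rb"));s=pickle.load(open("scene.pkl","rb"))
A=lambda u,v:((u+.5)/5+215-.5,(v+.5)/5+130-.5)
B=lambda u,v:((u-400+.5)/6+410-.5,(v+.5)/6+165-.5)
bl,br=atz(t,A(70,70),.075),atz(t,A(273,48),.075); fl,fr=atz(t,A(112,397),.035),atz(t,A(305,380),.035)
print(bl,br,fl,fr,np.mean([bl,br,fl,fr],0))
C=[atz(t,B(*p),.06) for p in((487,65),(725,77),(712,390),(473,380))]
print(C,np.mean(C,0)); c=np.mean(C,0)
ax=(C[0]+C[1]-C[2]-C[3])[:2]; yaw=np.arctan2(ax[1],ax[0]); print("yaw",yaw,"len",np.linalg.norm(ax)/2)
# ball, two rays
os,ds=zip(ray(t,B(688,285)),ray(s,(188*560/784,414*560/784)))
M=np.zeros((3,3));v=np.zeros(3)
for o,d in zip(os,ds):
    d=d/np.linalg.norm(d);Q=np.eye(3)-np.outer(d,d);M+=Q;v+=Q@o
p=np.linalg.solve(M,v);print("ball",p)
for q in(0,.07,.15):
    l=.08*np.sin(q-.5);print(q,c[:2]+l*np.array([np.cos(yaw),np.sin(yaw)]),.082+.08*np.cos(q-.5))
# all bins' rough centres
for n,uv in dict(bolts=(277,238),caps=(426,233),nuts=(507,238)).items(): print(n,atz(t,(uv[0]/1.4,uv[1]/1.4),.06))
S=read_state();from scipy.spatial.transform import Rotation as R
w,x,y,z=S["orientation"];print(R.from_quat([x,y,z,w]).as_matrix().round(3))
E
```

```text
[0.6747 0.1253 0.075 ] [0.6865 0.0279 0.075 ] [0.5194 0.1064 0.035 ] [0.529 0.011 0.035] [0.6024  0.06765 0.055  ]
[array([ 0.6051, -0.3484,  0.06  ]), array([ 0.6012, -0.444 ,  0.06  ]), array([ 0.4749, -0.4383,  0.06  ]), array([ 0.4778, -0.3427,  0.06  ])] [ 0.53975 -0.39335  0.06   ]
yaw -0.044922438766570025 len 0.12692805048530445
ball [ 0.51218943 -0.39327746  0.15925651]
0 [ 0.50143465 -0.39162762] 0.15220660495122984
0.07 [ 0.50643398 -0.39185236] 0.15471725997399083
0.15 [ 0.51234585 -0.39211811] 0.15714981702779032
bolts [0.612  0.2006 0.06  ]
caps [ 0.6238 -0.0579  0.06  ]
nuts [ 0.6166 -0.1984  0.06  ]
[[-0.97   0.242 -0.001]
 [ 0.242  0.97  -0.002]
 [ 0.    -0.002 -1.   ]]
```

Request:
{"name": "apply_moves", "arguments": {"hand": [0, 0, 0, 0, 0, 0, 0, 0, 0, 0, 0, 0], "offset": [[0, 0, -0.05], [0, 0, -0.05], [-0.025, -0.03, 0], [-0.025, -0.03, 0], [-0.025, -0.03, 0], [-0.025, -0.03, 0], [-0.025, -0.03, 0], [-0.025, -0.03, 0], [-0.025, -0.03, 0], [-0.025, -0.03, 0], [-0.025, -0.03, 0], [-0.025, -0.03, 0]], "delta_rot": [[0, 0, -0.122], [0, 0, -0.122], [0, 0, 0], [0, 0, 0], [0, 0, 0], [0, 0, 0], [0, 0, 0], [0, 0, 0], [0, 0, 0], [0, 0, 0], [0, 0, 0], [0, 0, 0]]}}

```text
time_s: 1.3
eef_pos: [0.4017, 0.3047, 0.3497]
orientation: [-0.0, 0.0, 1.0, -0.0]
contact_force: [-0.1, -0.1, -0.8]
opening: 0.001
gripper_force: 0.0
```

Request:
{"name": "apply_moves", "arguments": {"hand": [0, 0, 0, 0, 0, 0, 0, 0, 0, 0], "offset": [[-0.025, -0.0296, 0], [-0.025, -0.0296, 0], [-0.025, -0.0296, 0], [-0.025, -0.0296, 0], [-0.025, -0.0296, 0], [-0.025, -0.0296, 0], [-0.025, -0.0296, 0], [-0.025, -0.0296, 0], [0, 0, 0], [0, 0, 0]], "delta_rot": [[0, 0, 0], [0, 0, 0], [0, 0, 0], [0, 0, 0], [0, 0, 0], [0, 0, 0], [0, 0, 0], [0, 0, 0], [0, 0, 0], [0, 0, 0]]}}

```text
time_s: 2.3
eef_pos: [0.6009, 0.0685, 0.349]
orientation: [-0.001, 0.001, 1.0, 0.0]
contact_force: [-0.5, -0.5, -0.1]
opening: 0.001
gripper_force: 0.0
```

```bash
python3 - <<'E'
from h import *
c=camera("scene");p=proj(c,[[.602,.068,.35],[.602,.068,.35-.019],[.602,.068,.075]]);print(p)
x,y=p[2].astype(int);y0=max(0,y-200);x0=x-110
cv2.imwrite("pics/s2.png",cv2.resize(c["image"][y0:y+60,x0:x+110],None,fx=2.2,fy=2.2));print(x0,y0)
E
```

```text
[[329.83188033 129.60539602]
 [328.97634752 137.35796679]
 [319.37405489 222.54560187]]
209 22
```

View pics/s2.png

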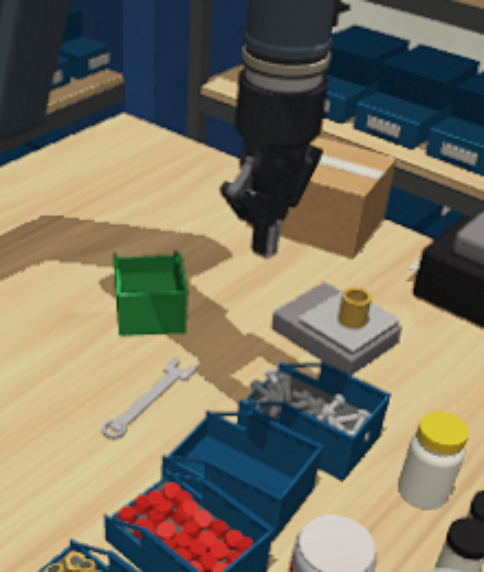

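The closed fingertip is at crop (264,255), which matches the predicted tip 19 mm beyond the TCP. The bare-floored bin is directly below, with its mouth at crop ~(243,445) as predicted. Next I go down and hold.

Request:
{"name": "apply_moves", "arguments": {"hand": [0, 0, 0, 0, 0, 0, 0, 0, 0, 0, 0, 0], "offset": [[0, 0, 0.04], [0, 0, 0.04], [0, 0, 0.04], [0, 0, 0.04], [0, 0, 0.03], [0, 0, 0.02], [0, 0, 0.01], [0, 0, 0], [0, 0, 0], [0, 0, 0], [0, 0, 0], [0, 0, 0]], "delta_rot": [[0, 0, 0], [0, 0, 0], [0, 0, 0], [0, 0, 0], [0, 0, 0], [0, 0, 0], [0, 0, 0], [0, 0, 0], [0, 0, 0], [0, 0, 0], [0, 0, 0], [0, 0, 0]]}}

```text
time_s: 3.55
eef_pos: [0.6015, 0.0691, 0.131]
orientation: [0.001, 0.0, 1.0, -0.0]
contact_force: [-0.2, 0.5, -0.3]
opening: -0.001
gripper_force: 0.0
```

Request:
{"name": "apply_moves", "arguments": {"hand": [0, 0, 0, 0, 0, 0, 0, 0, 0, 0, 0, 0], "offset": [[0, 0, 0], [0, 0, 0], [0, 0, 0], [0, 0, 0], [0, 0, 0], [0, 0, 0], [0, 0, 0], [0, 0, 0], [0, 0, 0], [0, 0, 0], [0, 0, 0], [0, 0, 0]], "delta_rot": [[0, 0, 0], [0, 0, 0], [0, 0, 0], [0, 0, 0], [0, 0, 0], [0, 0, 0], [0, 0, 0], [0, 0, 0], [0, 0, 0], [0, 0, 0], [0, 0, 0], [0, 0, 0]]}}

```text
time_s: 4.75
eef_pos: [0.601, 0.0692, 0.13]
orientation: [0.0, 0.0, 1.0, 0.0]
contact_force: [-0.2, 0.4, -0.3]
opening: -0.001
gripper_force: 0.0
```

Request:
{"name": "apply_moves", "arguments": {"hand": [0, 0, 0, 0, 0, 0, 0, 0, 0, 0, 0, 0], "offset": [[0, 0, 0], [0, 0, 0], [0, 0, 0], [0, 0, 0], [0, 0, 0], [0, 0, 0], [0, 0, 0], [0, 0, 0], [0, 0, 0], [0, 0, 0], [0, 0, 0], [0, 0, 0]], "delta_rot": [[0, 0, 0], [0, 0, 0], [0, 0, 0], [0, 0, 0], [0, 0, 0], [0, 0, 0], [0, 0, 0], [0, 0, 0], [0, 0, 0], [0, 0, 0], [0, 0, 0], [0, 0, 0]]}}

```text
time_s: 5.95
eef_pos: [0.601, 0.0692, 0.13]
orientation: [0.0, 0.0, 1.0, 0.0]
contact_force: [-0.4, -0.1, -0.3]
opening: 0.001
gripper_force: 0.0
```

Request:
{"name": "apply_moves", "arguments": {"hand": [0, 0, 0, 0, 0, 0, 0, 0, 0, 0, 0, 0], "offset": [[0, 0, -0.02], [0, 0, -0.04], [0, 0, -0.045], [0, 0, -0.045], [0, 0, -0.04], [0, 0, -0.03], [0.012, -0.0355, 0], [0.012, -0.0355, 0], [0.012, -0.0355, 0], [0.012, -0.0355, 0], [0.012, -0.0355, 0], [0.012, -0.0355, 0]], "delta_rot": [[0, 0, 0], [0, 0, 0], [0, 0, 0], [0, 0, 0], [0, 0, 0], [0, 0, 0], [0, 0, 0], [0, 0, 0], [0, 0, 0], [0, 0, 0], [0, 0, 0], [0, 0, 0]]}}

```text
time_s: 7.15
eef_pos: [0.5281, -0.1449, 0.3501]
orientation: [0.0, 0.0, 1.0, -0.0]
contact_force: [-0.6, -0.4, -0.7]
opening: 0.0
gripper_force: 0.0
```

Request:
{"name": "apply_moves", "arguments": {"hand": [0, 0, 0, 0, 0, 0, 0, 0, 0, 0], "offset": [[0.012, -0.0355, 0], [0.012, -0.0355, 0], [0.012, -0.0355, 0], [0.012, -0.0355, 0], [0.012, -0.0355, 0], [0.012, -0.0355, 0], [0.012, -0.0355, 0], [0, 0, 0], [0, 0, 0], [0, 0, 0]], "delta_rot": [[0, 0, 0], [0, 0, 0], [0, 0, 0], [0, 0, 0], [0, 0, 0], [0, 0, 0], [0, 0, 0], [0, 0, 0], [0, 0, 0], [0, 0, 0]]}}

```text
time_s: 8.15
eef_pos: [0.4448, -0.3911, 0.3499]
orientation: [-0.0, 0.0, 1.0, 0.001]
contact_force: [-0.2, 0.7, 0.3]
opening: -0.001
gripper_force: 0.0
```

Request:
{"name": "apply_moves", "arguments": {"hand": [0, 0, 0, 0, 0, 0, 0, 0], "offset": [[0, 0, 0.04], [0, 0, 0.04], [0, 0, 0.04], [0, 0, 0.036], [0, 0, 0.025], [0, 0, 0.015], [0, -0.0015, 0], [0, 0, 0]], "delta_rot": [[0, 0, 0], [0, 0, 0], [0, 0, 0], [0, 0, 0], [0, 0, 0], [0, 0, 0], [0, 0, 0], [0, 0, 0]]}}

```text
time_s: 8.95
eef_pos: [0.4455, -0.3931, 0.1545]
orientation: [0.0, -0.0, 1.0, -0.0]
contact_force: [0.4, 0.4, 0.6]
opening: -0.001
gripper_force: 0.0
```

```bash
python3 - <<'E'
from h import *
c=camera("scene")
cv2.imwrite("pics/s3.png",cv2.resize(c["image"][210:390,60:220],None,fx=3,fy=3))
E
```

```text
(no output)
```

View pics/s3.png

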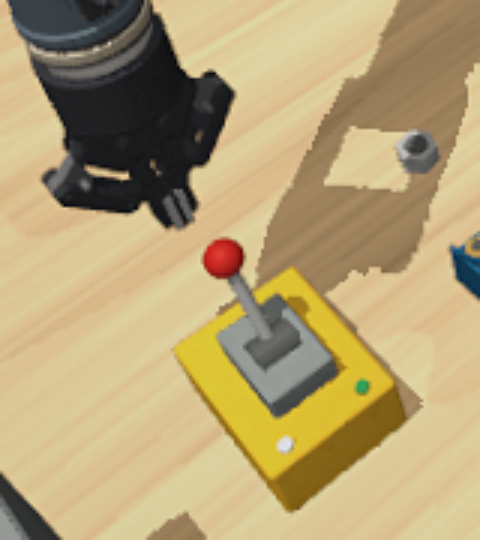

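The fingers (tip at crop ~(180,222)) are lined up on the robot side of the red ball (223,258). Now I push.

Request:
{"name": "apply_moves", "arguments": {"hand": [0, 0, 0, 0, 0, 0, 0, 0, 0, 0, 0], "offset": [[-0.012, 0, 0], [-0.012, 0, 0], [-0.01, -0.0005, 0], [-0.01, -0.0005, 0], [-0.01, -0.0005, 0], [-0.01, -0.0005, 0], [-0.01, -0.0005, 0], [-0.01, -0.0005, 0], [-0.008, -0.0005, 0], [-0.004, 0, 0], [0, 0, 0]], "delta_rot": [[0, 0, 0], [0, 0, 0], [0, 0, 0], [0, 0, 0], [0, 0, 0], [0, 0, 0], [0, 0, 0], [0, 0, 0], [0, 0, 0], [0, 0, 0], [0, 0, 0]]}}

```text
time_s: 10.1
eef_pos: [0.5413, -0.3972, 0.1538]
orientation: [0.0, 0.0, 1.0, -0.0]
contact_force: [-0.2, -0.3, 0.7]
opening: 0.003
gripper_force: 0.0
```

Request:
{"name": "apply_moves", "arguments": {"hand": [0, 0, 0, 0], "offset": [[-0.003, 0, 0], [-0.003, 0, 0], [-0.003, 0, 0], [0, 0, 0]], "delta_rot": [[0, 0, 0], [0, 0, 0], [0, 0, 0], [0, 0, 0]]}}

```text
time_s: 10.5
eef_pos: [0.5499, -0.3973, 0.1541]
orientation: [0.0, 0.0, 1.0, -0.0]
contact_force: [-0.8, -0.3, -0.3]
opening: 0.001
gripper_force: 0.1
```

```bash
python3 - <<'E'
from h import *
c=camera("scene")
cv2.imwrite("pics/s4.png",cv2.resize(c["image"][210:390,60:220],None,fx=3,fy=3))
E
```

```text
(no output)
```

View pics/s4.png

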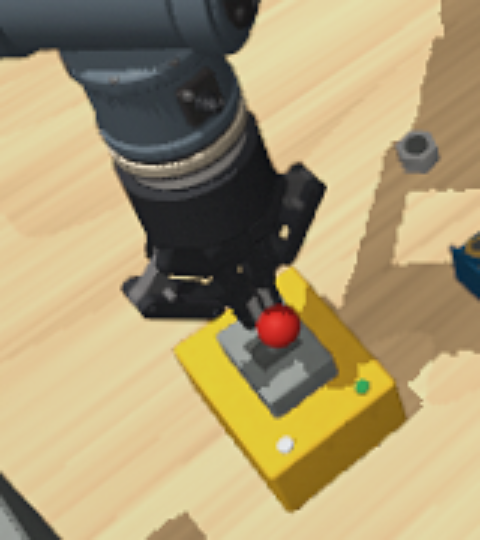

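The ball has moved with the fingers to crop (278,326), and there is no stop force yet. I'll keep going in small steps until the stop shows.

Request:
{"name": "apply_moves", "arguments": {"hand": [0, 0, 0, 0], "offset": [[-0.002, 0, 0], [-0.002, 0, 0], [-0.002, 0, 0], [0, 0, 0]], "delta_rot": [[0, 0, 0], [0, 0, 0], [0, 0, 0], [0, 0, 0]]}}

```text
time_s: 10.95
eef_pos: [0.5528, -0.3973, 0.154]
orientation: [-0.003, 0.0, 1.0, 0.001]
contact_force: [-8.5, -1.6, 2.8]
opening: -0.002
gripper_force: 4.1
```

The force rose to 8.5 N, so the lever is against its stop. I'll back off, lift and check.

Request:
{"name": "apply_moves", "arguments": {"hand": [0, 0, 0, 0, 0, 0, 0, 0, 0, 0, 0, 0], "offset": [[0.01, 0, 0], [0.02, 0, 0], [0.03, 0, 0], [0.03, 0, 0], [0.02, 0, 0], [0, 0, -0.03], [0, 0, -0.04], [0, 0, -0.04], [0, 0, -0.04], [0, 0, -0.03], [0, 0, 0], [0, 0, 0]], "delta_rot": [[0, 0, 0], [0, 0, 0], [0, 0, 0], [0, 0, 0], [0, 0, 0], [0, 0, 0], [0, 0, 0], [0, 0, 0], [0, 0, 0], [0, 0, 0], [0, 0, 0], [0, 0, 0]]}}

```text
time_s: 12.15
eef_pos: [0.4459, -0.3972, 0.3349]
orientation: [0.001, 0.0, 1.0, -0.001]
contact_force: [-0.8, 0.1, -1.3]
opening: -0.001
gripper_force: 0.0
```

```bash
python3 - <<'E'
from h import *
c=camera("scene");t=camera("top")
y=-.045;print([(q,(proj(c,[.53975+.08*np.sin(q-.5)*np.cos(y),-.39335+.08*np.sin(q-.5)*np.sin(y),.082+.08*np.cos(q-.5)])[0]-[60,210])*3) for q in(.9,.95,1.)])
a=cv2.resize(c["image"][210:390,60:220],None,fx=3,fy=3)
b=t["image"][120:300,200:480][:, :]
b=cv2.resize(b,(400,257));o=np.zeros((540,780,3),np.uint8);o[:,:480]=a;o[:225,480:]=cv2.resize(t["image"],(300,225));cv2.imwrite("pics/s5.png",o)
E
```

```text
[(0.9, array([276.71711818, 318.29263709])), (0.95, array([280.5580105 , 323.55105817])), (1.0, array([284.39744875, 328.88138923]))]
```

View pics/s5.png

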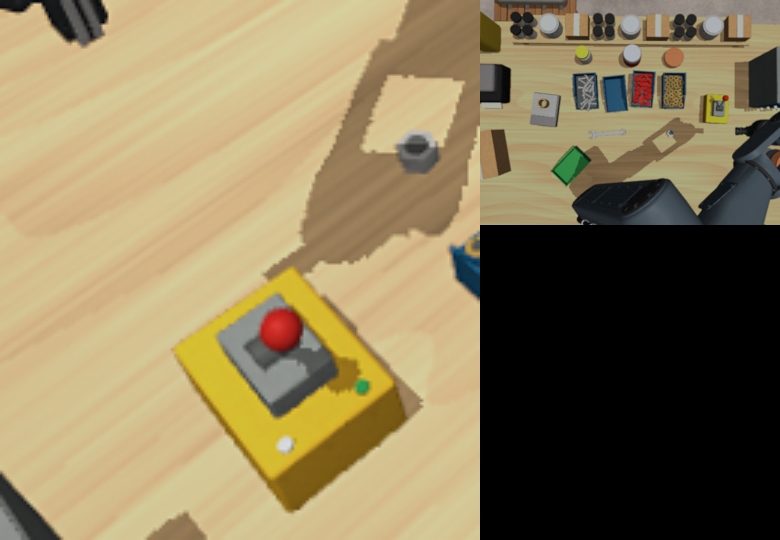

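The ball rests at crop (281,329), against a predicted (284,329) for a full 1.0 rad, so the lever is right over. The hand is clear and everything else is in place.

```bash
python3 -c "
from workcell import *
print(job_done())"
```

```text
the job is handed in; nothing more can be done
None
```

I held the hand still for over two seconds above the empty bin, fingertips about 3.6 cm above its rim, then pushed the call lever over to its stop and took the hand away; the job is handed in, with no verdict shown.

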